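# Put four bench items away in their fitted trays

## Task

Put the clear blue-capped bottle, the small black-capped vial, the bench timer and the thick marker pen away, each in the white tray whose pocket matches its own shape and size. The bottle, vial and timer stand upright and the marker lies flat, each all the way down on the floor of its pocket. Do not tip over the bottle or the vial, and leave the tape roll and the blue vial rack where they are.

Things in the scene. Friction and masses are not known exactly. Their poses are not given: they have to be found in the camera images.
- bottle: clear round laboratory bottle with a blue screw cap, 56 mm in diameter, 104 mm tall, about 0.16 kg, standing. The straight body reaches up to about 65 mm, the cap (39 mm across) from 80 to 104 mm. Origin at the centre of its underside, z up along its axis. (The amber bottle with the black cap farther back is not part of the job.)
- vial: small round vial with sand-coloured contents and a black cap, 24 mm in diameter, 51 mm tall, about 0.02 kg, standing; body up to 38 mm, cap above it. Origin at the centre of its underside, z up along its axis
- timer: grey bench timer on the worktop (not the like one on the raised ledge behind), an upright slab 62 mm wide along its y, 24 mm thick along its x, 60 mm tall, about 0.07 kg, standing. Origin at the centre of its underside, z up; the display faces its -x. Either way round in its pocket is right
- marker: thick blue and white marker pen (not the thin ballpoint near the front edge), lying, 130 mm long along its y, 16 mm wide along its x, 17 mm high, about 0.015 kg; it does not roll. Origin at the centre of its underside, z up. Either way round in its pocket is right
- bottle_tray: white round tray with the large round pocket, 72 mm inside diameter with a grey floor, for the bottle; 84 mm outside diameter. Fixed to the worktop, floor 4 mm thick, rim top 10 mm above the worktop. Origin at the centre of the underside, z up
- vial_tray: white round tray with the small round pocket, 40 mm inside diameter with a grey floor, for the vial; 52 mm outside diameter. Fixed to the worktop, floor 4 mm thick, rim top 10 mm above the worktop. Origin at the centre of the underside, z up
- timer_tray: white rectangular tray with the short pocket, 78 mm long along its y and 40 mm wide along its x inside, grey floor, for the timer; walls 4 mm. Fixed to the worktop, floor 4 mm thick, rim top 10 mm above the worktop. Origin at the centre of the underside, z up
- marker_tray: white rectangular tray with the long narrow pocket, 146 mm long along its y and 32 mm wide along its x inside, grey floor, for the marker; walls 4 mm. The middle 70 mm of both long walls is cut away down to the floor, to leave room for fingers. Fixed to the worktop, floor 4 mm thick, rim top 10 mm above the worktop. Origin at the centre of the underside, z up
- rack: bystander: blue vial rack, 92 x 168 x 32 mm, loose, at the back; origin at the centre of its underside. To be left where it is
- tape: bystander: flat roll of tape lying at the back, 72 mm in diameter, 19 mm high, loose; origin at the centre of its underside. To be left where it is. (A solid computer tower, 0.42 m tall, stands at the right behind it, 0.42 m and more to the right of the robot: keep arm and gripper clear of it.)
Things that resemble listed ones, but are neither listed nor needed, are in the scene too. Of the things that look like the vial, the middle-sized one is meant.

How it is judged:
By the outcome, as a careful person would: the job done as asked, in the order asked, and still so for the second after the job is handed in, with the robot touching nothing.
It also fails if it takes over 106 s, if anything falls off the work surface, if the arm or the gripper's body presses on something with over 40 N, if the wrist force passes 120 N, or if a joint passes its speed limit or range.

## Robot

A 6-joint arm with a two-finger parallel gripper is mounted at the origin on a cart in front of the work surface, level with it; the furniture and walls round the work are solid. World frame = base frame: x ahead of the robot, y to its left, z up, the work surface at z = 0. Lengths are in mm, angles in degrees, forces in N, time in s.
With the tool pointing down it reaches from about 300 to 850 mm from the base axis. Payload 4.2 kg.
Tool frame: the origin (TCP) lies between the finger pads; the fingertips stand 22 mm ahead of it and the grasp point (between the pads) lies 3 mm ahead of it; z points along the fingers, y is the direction in which the jaws open and shut (so a half turn about z gives the same grasp; the last joint's range is limited). The gripper opens to 91 mm and grips with 3 to 60 N. Pads are 32 mm wide; open, the fingers measure 118 mm over their backs; the gripper's body (76 mm by 178 mm) begins 60 mm behind the grasp point.
Start: joints at [-71.448, 18.312, 89.639, -0, 72.044, -1.146], TCP at [193.817, -541.365, 235.976] pointing down, gripper open.
Joint ranges: [-177.97, 177.97], [-48.28, 115.42], [12.27, 149.76], [-77.06, 257.06], [2.81, 150.46], [-146.56, 146.56]. Speed limits (degrees/s): [147.25, 147.25, 180, 180, 180, 180].

## Interface

Orientations are given as [roll, pitch, yaw] about the fixed x, y, z axes, in that order (R = Rz(yaw) Ry(pitch) Rx(roll)).
In Python, from workcell import telemetry, cams, env gives the robot as it stands.
- The arm moves only by the shell command python3 -m inch 'ROWS' [FORCE]. ROWS is JSON, a list of rows, each an object of numbers: "x", "y", "z": the shift along the tool's x, y, z in cm; "yaw": the turn about the tool's z in units of 5 degrees (1.0 is 5 degrees); "gripper": the gripper's target within -1 to 1 (fully open at 1, half-way at 0, shut at -1). A call has 1 to 12 rows; each row shifts and turns the commanded pose from where the row before left it, along the tool's axes as they then stand; what a row does not reach is not made up. A row lasts 1/12 s, in which the tool goes at most 41.7 mm and 7.16 degrees, less where a joint would pass 70% of its speed; a pose out of reach is approached as far as the arm can. A call is refused whole if a number of a shift passes 4.17 or a number of a turn 1, either way. A call with a gripper value outside its range is refused whole. The fingers move at their own pace and stop on an object; FORCE is the grip in N (left out, the last holds). Time passes only in rows, so rows that do not move let the fingers close. It gives the time, the measured TCP pose, the force and the opening at its end, in the units of the state.
- telemetry.state(): the state, without advancing time (a new reading comes with each control period).
- cams.grab_frame(name): name is "scene" or "top"; returns a dict with "pixels" (400x640x3 uint8, red, green, blue), "mtx" (3x3 intrinsics, pixels), "rvec" (rotation vector, rad) and "tvec" (3), from world to camera coordinates, as OpenCV has them. Camera axes: x right, y down, z forward; pixel columns grow to the right and rows downward; lengths in mm; the calibration is good to about 2 mm. A picture is of the moment at which its call begins. There is no depth.
- env.job_done(): hands the job in, once; it reports no verdict.
The state is a dict: "time_s": time; "qpos": joint angles; "qvel": joint speeds; "effort": joint torques, N m; "ee_pos": TCP position; "ee_rot": TCP orientation; "force": force on the tool from outside, world axes, zero at the start; "torque": the same for the moment, N m; "gripper_width": finger opening in mm.
Only numpy, scipy, OpenCV 4.12 (cv2) and the standard library are available. Lean on these libraries where they do the work, as an engineer would, in place of code of your own. Each camera call takes 0.05 s, during which the arm holds its last target. There are 200 camera calls.

## Working session

There is one attempt and no reset: what is moved stays moved. The work goes in short steps, Python scripts to look and compute and a shell command to move; the robot and the scene stay as the last step left them, time stands still between calls to the robot, and variables do not carry over. Pictures are saved under pics/ and viewed, about 12 in all and at most 16, crops included, and the job is handed in when it is done.

```bash
ls; mkdir -p pics; cat > h.py <<'E'
import numpy as np, cv2
from workcell import telemetry, cams, env
def grab(n):
    f=cams.grab_frame(n); K=np.array(f["mtx"],float); R=cv2.Rodrigues(np.array(f["rvec"],float))[0]; t=np.array(f["tvec"],float).ravel()
    return f["pixels"],K,R,t
def ray(px,cam,z):
    _,K,R,t=cam; px=np.atleast_2d(np.array(px,float))
    d=(np.linalg.inv(K)@np.c_[px,np.ones(len(px))].T).T@R; c=-R.T@t
    return c+d*((z-c[2])/d[:,2])[:,None]
def proj(P,cam):
    _,K,R,t=cam; q=(R@np.atleast_2d(np.array(P,float)).T).T+t; q=q@K.T; return q[:,:2]/q[:,2:]
def save(cam,name): cv2.imwrite("pics/"+name,cam[0][:,:,::-1])
E
python3 - <<'E'
from h import *
import pickle
for n in("scene","top"):
    c=grab(n); save(c,n+"0.png"); pickle.dump(c,open(n+".pkl","wb")); print(n,(-c[2].T@c[3]).round(),c[1].round().tolist())
print(telemetry.state())
E
```

```text
pics
scene [-399. -388.  482.] [[499.0, 0.0, 319.0], [0.0, 499.0, 195.0], [0.0, 0.0, 1.0]]
top [ 397.    7. 1228.] [[508.0, 0.0, 313.0], [0.0, 508.0, 197.0], [0.0, 0.0, 1.0]]
{'time_s': 0.1, 'qpos': array([-7.14480763e+01,  1.83488155e+01,  8.96982140e+01, -1.67302388e-04,
        7.20431448e+01, -1.14646554e+00]), 'qvel': array([ 0.05361146,  0.00857125, -0.23768677, -0.04505187, -0.05951168,
        0.09316444]), 'effort': array([ 2.56081930e-04, -4.13333023e+01, -2.32508987e+01,  7.29574542e-02,
        4.22286883e-02, -5.30374916e-05]), 'ee_pos': array([ 193.68151197, -540.97225442,  235.20406851]), 'ee_rot': array([-1.79909841e+02, -1.64518920e-03,  1.96984397e+01]), 'force': array([-0.37495405,  0.41285581, -0.49578808]), 'torque': array([-0.08028832, -0.0335411 , -0.04212238]), 'gripper_width': 91.3359682079542}
```

View pics/scene0.png

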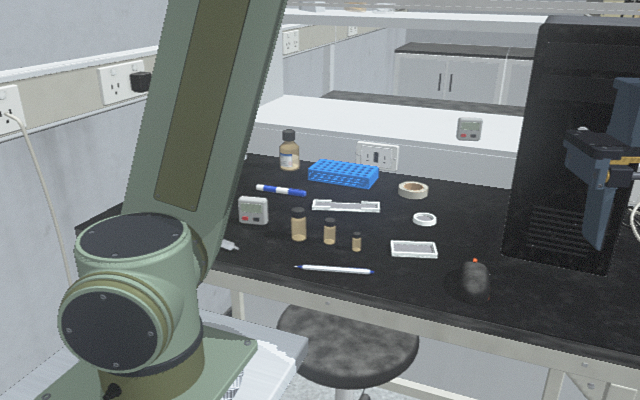

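View pics/top0.png

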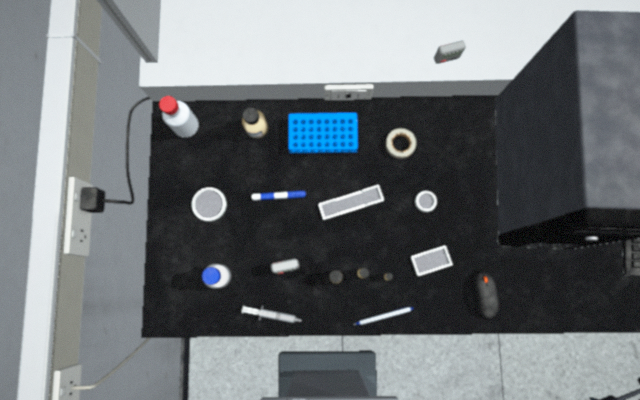

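```bash
python3 - <<'E'
from h import *
import pickle
S,T=[pickle.load(open(n+".pkl","rb")) for n in("scene","top")]
print("base,tcp top",proj([[0,0,0],[194,-541,236]],T).round().tolist(),"scene",proj([[0,0,0],[194,-541,236]],S).round().tolist())
names=dict(btray=(209,204),vtray=(426,201),mtray=(351,202),ttray=(432,261),marker=(279,195),timer=(285,267),bcap=(212,276),v1=(336,277),v2=(363,273),v3=(388,277),tape=(401,143),rack=(323,133))
for k,p in names.items(): 
    P=ray(p,T,0)[0]; print(k,P.round(),proj(P,S).round().tolist())
print(ray([[154,330],[500,330]],T,0).round(), ray([(357,249),(330,243),(299,240),(414,249),(426,219),(346,206)],S,0).round().tolist())
E
```

```text
base,tcp top [[330.0, 470.0], [625.0, 399.0]] scene [[154.0, 376.0], [641.0, 226.0]]
btray [608. 286.   0.] [[217.0, 185.0]]
vtray [ 608. -246.    0.] [[425.0, 221.0]]
mtray [608. -63.   0.] [[346.0, 207.0]]
ttray [ 462. -253.    0.] [[414.0, 252.0]]
marker [628. 113.   0.] [[281.0, 193.0]]
timer [452.  99.   0.] [[252.0, 223.0]]
bcap [433. 274.   0.] [[179.0, 213.0]]
v1 [427. -23.   0.] [[299.0, 238.0]]
v2 [436. -88.   0.] [[330.0, 242.0]]
v3 [ 425. -147.    0.] [[357.0, 250.0]]
tape [ 755. -192.    0.] [[414.0, 193.0]]
rack [785.   2.   0.] [[344.0, 178.0]]
[[ 309.  409.    0.]
 [ 300. -402.    0.]] [[429.0, -147.0, 0.0], [431.0, -89.0, 0.0], [419.0, -27.0, 0.0], [471.0, -250.0, 0.0], [616.0, -248.0, 0.0], [614.0, -61.0, 0.0]]
```

```bash
python3 - <<'E'
from h import *
import pickle
S,T=[pickle.load(open(n+".pkl","rb")) for n in("scene","top")]
im=T[0]; hsv=cv2.cvtColor(im,cv2.COLOR_RGB2HSV)
roi=np.zeros(im.shape[:2],np.uint8); roi[100:328,155:495]=255
def blobs(m,name,z,amin=25):
    m=cv2.bitwise_and(m,roi); n,l,st,c=cv2.connectedComponentsWithStats(m)
    for i in range(1,n):
        if st[i,4]<amin: continue
        cs,_=cv2.findContours((l==i).astype(np.uint8),cv2.RETR_EXTERNAL,cv2.CHAIN_APPROX_NONE)
        W=ray(cs[0][:,0,:],T,z)[:,:2].astype(np.float32)
        r=cv2.minAreaRect(W); b=cv2.boxPoints(r); e0,e1=b[1]-b[0],b[2]-b[1]; L=e0 if np.hypot(*e0)>np.hypot(*e1) else e1
        print(name,c[i].round(1),"ctr",np.round(r[0],1),"size",np.round(r[1],1),"long axis deg",round(np.degrees(np.arctan2(L[1],L[0]))%180,1))
g=hsv[:,:,2];s=hsv[:,:,1]
blobs(((g>100)).astype(np.uint8),"bright z10",10)
blobs(((g>100)).astype(np.uint8),"bright z17",17)
blobs(cv2.inRange(hsv,(105,120,80),(125,255,255)),"blue z104",104)
v=cv2.inRange(hsv,(8,40,40),(30,255,110)); 
c=lambda x0,x1,y0,y1,f:cv2.resize(im[y0:y1,x0:x1],None,fx=f,fy=f,interpolation=cv2.INTER_CUBIC)
A=c(195,395,255,300,4); B=cv2.resize(S[0][190:262,220:380],(800,360),interpolation=cv2.INTER_CUBIC)
cv2.imwrite("pics/crop1.png",np.vstack([A,B])[:,:,::-1])
E
```

```text
bright z10 [178.8 116.7] ctr [833.5 368. ] size [121.2  86.8] long axis deg 18.4
bright z10 [256.3 126.1] ctr [805.5 170.5] size [60.5 57. ] long axis deg 28.4
bright z10 [322.8 132.1] ctr [784.9   2.8] size [175.3 104. ] long axis deg 89.0
bright z10 [400.7 142.4] ctr [ 754.  -190.4] size [74.1 74.8] long axis deg 177.8
bright z10 [350.6 201.8] ctr [606.8 -62.3] size [ 46.  159.6] long axis deg 106.9
bright z10 [208.6 203.8] ctr [607.  284.9] size [86.5 84.2] long axis deg 89.1
bright z10 [278.2 194.9] ctr [626.5 114.8] size [ 18.2 132.8] long axis deg 93.0
bright z10 [425.8 200.7] ctr [ 607.1 -244.3] size [53.2 51.7] long axis deg 89.1
bright z10 [431.3 260.2] ctr [ 463.1 -249.5] size [53.  91.7] long axis deg 106.6
bright z10 [284.5 265.7] ctr [453.5  98.7] size [28.8 65.8] long axis deg 100.5
bright z10 [215.9 275.5] ctr [433.9 262.7] size [67.4 54.1] long axis deg 89.3
bright z10 [485.6 279.5] ctr [ 416.6 -374.3] size [16.5 10.8] long axis deg 5.4
bright z10 [269.6 314. ] ctr [344.1 131. ] size [143.4  21.8] long axis deg 79.2
bright z10 [384.9 315.4] ctr [ 336.3 -132.9] size [ 
[... 854 characters left out ...]
5.9 275.5] ctr [433.7 261.2] size [67.  53.8] long axis deg 89.3
bright z17 [485.6 279.5] ctr [ 416.5 -372.2] size [16.5 10.8] long axis deg 5.4
bright z17 [269.6 314. ] ctr [344.4 130.3] size [142.6  21.6] long axis deg 79.2
bright z17 [384.9 315.4] ctr [ 336.6 -132.1] size [ 12.8 134.7] long axis deg 104.5
blue z104 [314.2 112.3] ctr [802.9  13.8] size [  6.9 139.3] long axis deg 91.9
blue z104 [357.  129.4] ctr [754.7 -75. ] size [97.  15.6] long axis deg 8.0
blue z104 [296.4 193.8] ctr [610.4  64.7] size [38.4 18.3] long axis deg 89.8
blue z104 [267.1 195.7] ctr [607.9 131.4] size [27.4 16.1] long axis deg 89.1
blue z104 [210.  275.5] ctr [431.2 256. ] size [39.9 32.6] long axis deg 89.3
```

View pics/crop1.png

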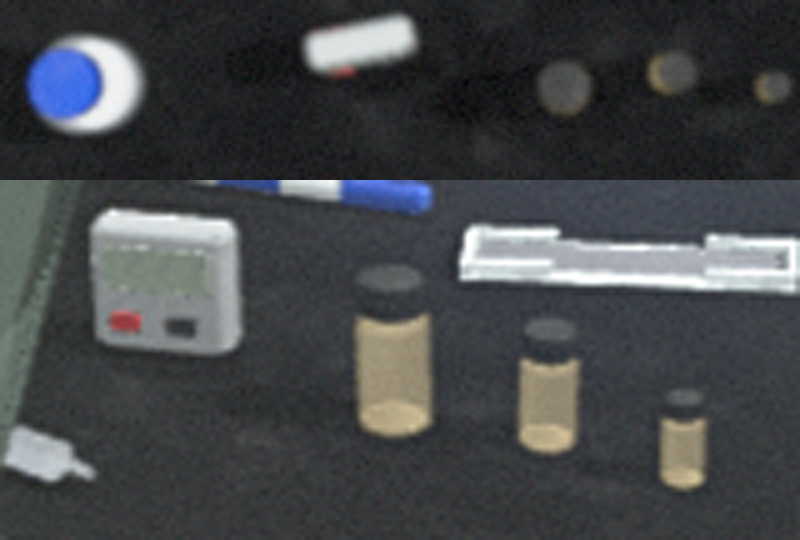

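```bash
python3 - <<'E'
from h import *
import pickle
S,T=[pickle.load(open(n+".pkl","rb")) for n in("scene","top")]
f=lambda x,y:(195+x/4-.4,255+y/4-.4)
print("bottle cap",ray(f(65,83),T,104).round(1), "edges", ray([f(28,83),f(103,83)],T,104).round(1).tolist())
print("bottle body right edge z60",ray(f(144,84),T,60).round(1),"top/bot edges",ray([f(95,35),f(95,133)],T,60).round(1).tolist())
print("vial",ray([f(677,73),f(655,73),f(697,73)],T,51).round(1).tolist())
print("timer corners",ray([f(305,42),f(410,14),f(418,46),f(312,74)],T,60).round(1).tolist(),ray(f(361,44),T,60).round(1))
g=lambda x,y:(220+x/5-.4,190+(y-180)/5-.4)
print("scene vial base",ray(g(548,440),S,0).round(1),"timer base front L,R",ray([g(100,345),g(232,355)],S,0).round(1).tolist())
print(proj([[431,-83,51],[431,-83,0]],S), g(550,330),g(548,440))
E
```

```text
bottle cap [[431.4 254.2 104. ]] edges [[431.7, 274.7, 104.0], [431.2, 233.3, 104.0]]
bottle body right edge z60 [[431.6 218.6  60. ]] top/bot edges [[459.8, 247.3, 60.0], [404.5, 246.1, 60.0]]
vial [[434.2, -85.6, 51.0], [434.4, -73.0, 51.0], [434.1, -97.0, 51.0]]
timer corners [[454.2, 126.7, 60.0], [469.3, 66.6, 60.0], [451.1, 62.1, 60.0], [436.0, 122.7, 60.0]] [[452.6  94.7  60. ]]
scene vial base [[436.2 -85.6   0. ]] timer base front L,R [[442.7, 123.9, 0.0], [455.9, 66.7, -0.0]]
[[327.45852027 219.65480912]
 [327.05931409 242.50883726]] (329.6, 219.6) (329.20000000000005, 241.6)
```

```bash
python3 -m inch '[{"yaw":-1},{"yaw":-1},{"yaw":-1},{"yaw":-1},{"yaw":-1},{"yaw":-1},{"yaw":-1},{"yaw":-1},{"yaw":-1},{"yaw":-1},{"yaw":-1},{"yaw":-1}]' 20
python3 -m inch '[{"yaw":-1},{"yaw":-1},{"yaw":-1},{"yaw":-1},{"yaw":-0.8},{}]'
cat >> h.py <<'E'
from scipy.spatial.transform import Rotation as Ro
def go(x,y,z,psi=None):
    s=telemetry.state(); p=np.array(s["ee_pos"]); r=np.array(s["ee_rot"])
    d=Ro.from_euler("xyz",r,degrees=True).inv().apply(np.array([x,y,z])-p)/10
    print("t",round(s["time_s"],1),"pos",p.round(1),"rot",r.round(1),"w",round(s["gripper_width"],1),"F",np.round(s["force"],1))
    print("tool shift cm",d.round(2),"rows",np.ceil(np.linalg.norm(d)/4.1),"" if psi is None else "yaw units %.2f"%(-((psi-r[2]+180)%360-180)/5))
if __name__=="__main__":
    import sys; go(*map(float,sys.argv[1:]))
E
python3 h.py 432 255 200 103.5
```

```text
t 0.1 pos [ 193.7 -541.   235.2] rot [-179.9   -0.    19.7] w 91.3 F [-0.4  0.4 -0.5]
tool shift cm [ 49.27 -66.9    3.63] rows 21.0 yaw units -16.76invalid input
invalid input
```

```bash
python3 -m inch '[{"x":0,"y":0,"z":0,"yaw":-1,"gripper":1},{"x":0,"y":0,"z":0,"yaw":-1,"gripper":1}]' 20; python3 h.py 432 255 200 103.5
```

```text
time_s: 0.27
ee_pos: [193.7, -541.1, 235.4]
ee_rot: [-179.9, -0.0, 29.9]
force: [-0.7, -0.6, -0.1]
gripper_width: 91.2
t 0.3 pos [ 193.7 -541.1  235.4] rot [-179.9   -0.    29.9] w 91.2 F [-0.7 -0.6 -0.1]
tool shift cm [ 60.38 -57.09   3.62] rows 21.0 yaw units -14.71
```

```bash
python3 -m inch '[{"x":0,"y":0,"z":0,"yaw":-1,"gripper":1},{"x":0,"y":0,"z":0,"yaw":-1,"gripper":1},{"x":0,"y":0,"z":0,"yaw":-1,"gripper":1},{"x":0,"y":0,"z":0,"yaw":-1,"gripper":1},{"x":0,"y":0,"z":0,"yaw":-1,"gripper":1},{"x":0,"y":0,"z":0,"yaw":-1,"gripper":1},{"x":0,"y":0,"z":0,"yaw":-1,"gripper":1},{"x":0,"y":0,"z":0,"yaw":-1,"gripper":1},{"x":0,"y":0,"z":0,"yaw":-1,"gripper":1},{"x":0,"y":0,"z":0,"yaw":-1,"gripper":1},{"x":0,"y":0,"z":0,"yaw":-1,"gripper":1},{"x":0,"y":0,"z":0,"yaw":-1,"gripper":1}]'
python3 -m inch '[{"x":0,"y":0,"z":0,"yaw":-1,"gripper":1},{"x":0,"y":0,"z":0,"yaw":-1,"gripper":1},{"x":0,"y":0,"z":0,"yaw":-0.7,"gripper":1},{"x":0,"y":0,"z":0,"yaw":0,"gripper":1}]'; python3 h.py 432 255 200 103.5
```

```text
time_s: 1.27
ee_pos: [193.7, -541.1, 235.4]
ee_rot: [-180.0, -0.1, 89.9]
force: [-0.5, -0.0, -0.4]
gripper_width: 91.7
time_s: 1.6
ee_pos: [193.7, -541.1, 235.5]
ee_rot: [-180.0, -0.1, 103.3]
force: [-1.1, -0.2, -0.4]
gripper_width: 91.3
t 1.6 pos [ 193.7 -541.1  235.5] rot [-1.800e+02 -1.000e-01  1.033e+02] w 91.3 F [-1.1 -0.2 -0.4]
tool shift cm [72.03 41.44  3.61] rows 21.0 yaw units -0.05
```

```bash
python3 -m inch '[{"x":3,"y":1.73,"z":0,"yaw":0,"gripper":1},{"x":3,"y":1.73,"z":0,"yaw":0,"gripper":1},{"x":3,"y":1.73,"z":0,"yaw":0,"gripper":1},{"x":3,"y":1.73,"z":0,"yaw":0,"gripper":1},{"x":3,"y":1.73,"z":0,"yaw":0,"gripper":1},{"x":3,"y":1.73,"z":0,"yaw":0,"gripper":1},{"x":3,"y":1.73,"z":0,"yaw":0,"gripper":1},{"x":3,"y":1.73,"z":0,"yaw":0,"gripper":1},{"x":3,"y":1.73,"z":0,"yaw":0,"gripper":1},{"x":3,"y":1.73,"z":0,"yaw":0,"gripper":1},{"x":3,"y":1.73,"z":0,"yaw":0,"gripper":1},{"x":3,"y":1.73,"z":0,"yaw":0,"gripper":1}]'
python3 h.py 432 255 200
```

```text
time_s: 2.6
ee_pos: [313.6, -141.8, 236.0]
ee_rot: [180.0, 0.0, 103.1]
force: [2.0, -0.4, 0.1]
gripper_width: 90.9
t 2.6 pos [ 313.6 -141.8  236. ] rot [180.    0.  103.1] w 90.9 F [ 2.  -0.4  0.1]
tool shift cm [35.99 20.49  3.59] rows 11.0
```

```bash
python3 -m inch '[{"x":3.4,"y":1.9,"z":0,"yaw":0,"gripper":1},{"x":3.4,"y":1.9,"z":0,"yaw":0,"gripper":1},{"x":3.4,"y":1.9,"z":0,"yaw":0,"gripper":1},{"x":3.4,"y":1.9,"z":0,"yaw":0,"gripper":1},{"x":3.4,"y":1.9,"z":0,"yaw":0,"gripper":1},{"x":3.4,"y":1.9,"z":0,"yaw":0,"gripper":1},{"x":3.4,"y":1.9,"z":0,"yaw":0,"gripper":1},{"x":3.4,"y":1.9,"z":0,"yaw":0,"gripper":1},{"x":3.4,"y":1.9,"z":0,"yaw":0,"gripper":1},{"x":3.4,"y":1.9,"z":0,"yaw":0,"gripper":1},{"x":1.4,"y":0.9,"z":0,"yaw":0,"gripper":1},{"x":0,"y":0,"z":0,"yaw":0,"gripper":1}]'
python3 h.py 432 255 57
python3 - <<'E'
from h import *
T=grab("top"); S=grab("scene")
p=proj([432,255,60],T)[0].astype(int)
a=cv2.resize(T[0][p[1]-50:p[1]+50,p[0]-65:p[0]+65],(520,400)); b=cv2.resize(S[0][60:260,130:300],(340,400))
a=np.hstack([a,b[:,:270]]); cv2.imwrite("pics/b1.png",a[:,:,::-1]); print(p)
E
```

```text
time_s: 3.6
ee_pos: [427.5, 250.0, 235.3]
ee_rot: [180.0, -0.1, 103.3]
force: [1.3, 0.1, -0.0]
gripper_width: 91.2
t 3.6 pos [427.5 250.  235.3] rot [ 1.800e+02 -1.000e-01  1.033e+02] w 91.2 F [ 1.3  0.1 -0. ]
tool shift cm [ 0.37  0.54 17.83] rows 5.0 
[214 275]
```

View pics/b1.png

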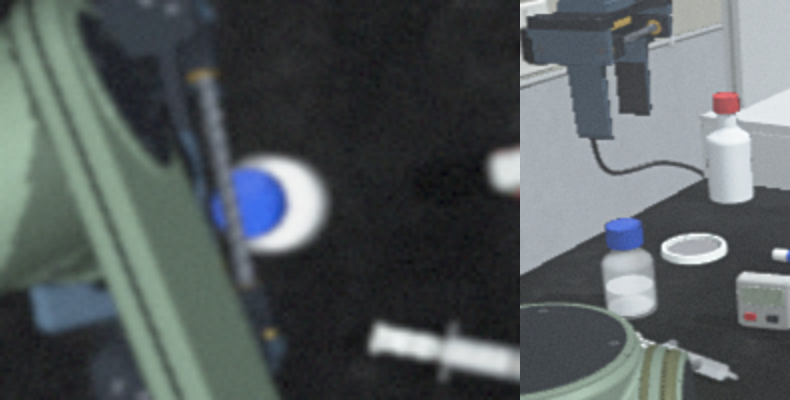

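```bash
python3 - <<'E'
from h import *
import pickle
S=pickle.load(open("scene.pkl","rb"))
print(proj([[432,255,0],[432,255,104],[432,255,60]],S).round(1), ray([(184.5,211)],S,0).round(), ray((182,174),S,104).round())
E
python3 -m inch '[{"x":0.4,"y":0.5,"z":1,"yaw":0,"gripper":1},{"x":0,"y":0,"z":2,"yaw":0,"gripper":1},{"x":0,"y":0,"z":2.5,"yaw":0,"gripper":1},{"x":0,"y":0,"z":2.5,"yaw":0,"gripper":1},{"x":0,"y":0,"z":1,"yaw":0,"gripper":1}]'; python3 h.py 432 255 57
```

```text
[[185.8 214.6]
 [181.1 170.9]
 [183.1 189.8]] [[447. 269.  -0.]] [[417. 242. 104.]]
time_s: 4.12
ee_pos: [428.6, 249.3, 142.7]
ee_rot: [-179.7, 0.1, 103.1]
force: [-0.3, 0.5, -0.4]
gripper_width: 91.2
t 4.1 pos [428.6 249.3 142.7] rot [-1.797e+02  1.000e-01  1.031e+02] w 91.2 F [-0.3  0.5 -0.4]
tool shift cm [0.49 0.51 8.57] rows 3.0
```

```bash
python3 -m inch '[{"x":0,"y":0,"z":0,"yaw":0,"gripper":1},{"x":0,"y":0,"z":0,"yaw":0,"gripper":1}]'; python3 h.py 432 255 57
```

```text
time_s: 4.28
ee_pos: [430.7, 251.0, 146.0]
ee_rot: [-180.0, 0.0, 103.1]
force: [0.8, -0.4, -0.2]
gripper_width: 91.1
t 4.3 pos [430.7 251.  146. ] rot [-180.     0.   103.1] w 91.1 F [ 0.8 -0.4 -0.2]
tool shift cm [0.36 0.22 8.9 ] rows 3.0
```

```bash
python3 -m inch '[{"x":0.35,"y":0.2,"z":2,"yaw":0,"gripper":1},{"x":0,"y":0,"z":2.5,"yaw":0,"gripper":1},{"x":0,"y":0,"z":2.5,"yaw":0,"gripper":1},{"x":0,"y":0,"z":1.8,"yaw":0,"gripper":1},{"x":0,"y":0,"z":0,"yaw":0,"gripper":1},{"x":0,"y":0,"z":0,"yaw":0,"gripper":1},{"x":0,"y":0,"z":0,"yaw":0,"gripper":-1},{"x":0,"y":0,"z":0,"yaw":0,"gripper":-1},{"x":0,"y":0,"z":0,"yaw":0,"gripper":-1},{"x":0,"y":0,"z":0,"yaw":0,"gripper":-1},{"x":0,"y":0,"z":0,"yaw":0,"gripper":-1},{"x":0,"y":0,"z":0,"yaw":0,"gripper":-1}]' 15;  python3 -m inch '[{"x":0,"y":0,"z":0,"yaw":0,"gripper":-1},{"x":0,"y":0,"z":0,"yaw":0,"gripper":-1},{"x":0,"y":0,"z":0,"yaw":0,"gripper":-1},{"x":0,"y":0,"z":0,"yaw":0,"gripper":-1}]';python3 h.py 607 285 61.5
```

```text
time_s: 5.28
ee_pos: [431.6, 255.4, 58.3]
ee_rot: [-180.0, 0.0, 103.2]
force: [-0.2, -0.1, 4.6]
gripper_width: 54.7
time_s: 5.62
ee_pos: [431.6, 255.5, 58.3]
ee_rot: [-180.0, 0.0, 103.2]
force: [-1.2, -0.6, 5.1]
gripper_width: 54.5
t 5.6 pos [431.6 255.5  58.3] rot [-180.     0.   103.2] w 54.5 F [-1.2 -0.6  5.1]
tool shift cm [-1.13 17.75 -0.33] rows 5.0
```

```bash
python3 -m inch '[{"x":0,"y":0,"z":-1,"yaw":0,"gripper":-1},{"x":0,"y":0,"z":-2,"yaw":0,"gripper":-1},{"x":0,"y":0.5,"z":-1,"yaw":0,"gripper":-1},{"x":0,"y":1.5,"z":0,"yaw":0,"gripper":-1},{"x":-0.2,"y":2.5,"z":0,"yaw":0,"gripper":-1},{"x":-0.3,"y":3,"z":0,"yaw":0,"gripper":-1},{"x":-0.3,"y":3,"z":0,"yaw":0,"gripper":-1},{"x":-0.3,"y":3,"z":0,"yaw":0,"gripper":-1},{"x":0,"y":2.5,"z":0,"yaw":0,"gripper":-1},{"x":0,"y":1.2,"z":0,"yaw":0,"gripper":-1},{"x":0,"y":0.5,"z":0,"yaw":0,"gripper":-1},{"x":0,"y":0,"z":0,"yaw":0,"gripper":-1}]'; python3 -m inch '[{"x":0,"y":0,"z":0,"yaw":0,"gripper":-1},{"x":0,"y":0,"z":0,"yaw":0,"gripper":-1}]';python3 h.py 607 285 62.3
python3 - <<'E'
from h import *
S=grab("scene"); print(proj([607,285,10],S))
cv2.imwrite("pics/b2.png",cv2.resize(S[0][80:240,150:310],(640,640))[:600,:,::-1])
E
```

```text
time_s: 6.62
ee_pos: [607.2, 285.2, 97.3]
ee_rot: [-180.0, 0.0, 103.2]
force: [0.0, 0.7, -2.5]
gripper_width: 54.7
time_s: 6.78
ee_pos: [605.2, 284.9, 97.8]
ee_rot: [-179.9, 0.0, 103.2]
force: [-0.8, 0.8, -1.6]
gripper_width: 54.9
t 6.8 pos [605.2 284.9  97.8] rot [-179.9    0.   103.2] w 54.9 F [-0.8  0.8 -1.6]
tool shift cm [-0.03  0.18  3.55] rows 1.0 
[[216.32005775 181.86912627]]
```

View pics/b2.png

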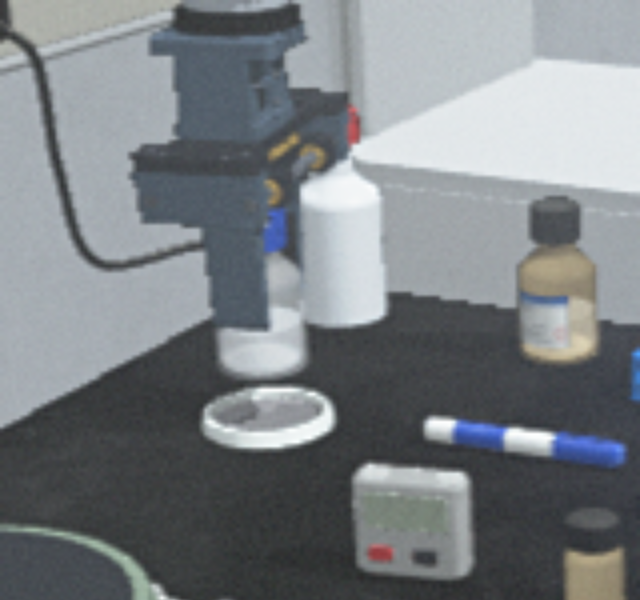

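```bash
python3 -m inch '[{"x":0,"y":0.15,"z":1,"yaw":0,"gripper":-1},{"x":0,"y":0,"z":1,"yaw":0,"gripper":-1},{"x":0,"y":0,"z":1,"yaw":0,"gripper":-1},{"x":0,"y":0,"z":0.4,"yaw":0,"gripper":-1},{"x":0,"y":0,"z":0,"yaw":0,"gripper":-1},{"x":0,"y":0,"z":0,"yaw":0,"gripper":-1}]'; python3 h.py 607 285 62.3
```

```text
time_s: 7.33
ee_pos: [607.7, 285.4, 63.2]
ee_rot: [-179.9, 0.0, 103.2]
force: [-0.5, 0.5, -1.9]
gripper_width: 54.5
t 7.3 pos [607.7 285.4  63.2] rot [-179.9    0.   103.2] w 54.5 F [-0.5  0.5 -1.9]
tool shift cm [-0.02 -0.08  0.09] rows 1.0
```

```bash
python3 -m inch '[{"x":0,"y":0,"z":0.1,"yaw":0,"gripper":-1},{"x":0,"y":0,"z":0,"yaw":0,"gripper":-1},{"x":0,"y":0,"z":0,"yaw":0,"gripper":-1}]'
```

```text
time_s: 7.58
ee_pos: [608.0, 285.5, 62.7]
ee_rot: [-180.0, 0.0, 103.2]
force: [-0.4, 0.3, -1.9]
gripper_width: 54.5
```

```bash
python3 -m inch '[{"x":0,"y":0,"z":0.1,"yaw":0,"gripper":-1},{"x":0,"y":0,"z":0.05,"yaw":0,"gripper":-1},{"x":0,"y":0,"z":0,"yaw":0,"gripper":-1},{"x":0,"y":0,"z":0,"yaw":0,"gripper":-1}]'
```

```text
time_s: 7.92
ee_pos: [608.2, 285.7, 62.1]
ee_rot: [180.0, -0.0, 103.2]
force: [-1.0, -0.1, 2.6]
gripper_width: 54.4
```

Contact. Release slowly, then lift.

```bash
python3 -m inch '[{"x":0,"y":0,"z":0,"yaw":0,"gripper":0.5},{"x":0,"y":0,"z":0,"yaw":0,"gripper":0.8},{"x":0,"y":0,"z":0,"yaw":0,"gripper":1},{"x":0,"y":0,"z":0,"yaw":0,"gripper":1},{"x":0,"y":0,"z":0,"yaw":0,"gripper":1},{"x":0,"y":0,"z":0,"yaw":0,"gripper":1},{"x":0,"y":0,"z":-2,"yaw":0,"gripper":1},{"x":0,"y":0,"z":-3,"yaw":0,"gripper":1},{"x":0,"y":0,"z":-3,"yaw":0,"gripper":1},{"x":0,"y":0,"z":-2,"yaw":0,"gripper":1},{"x":0,"y":0,"z":0,"yaw":0,"gripper":1},{"x":0,"y":0,"z":0,"yaw":0,"gripper":1}]'; python3 h.py 434.5 -86 163
```

```text
time_s: 8.92
ee_pos: [608.6, 285.7, 162.6]
ee_rot: [179.8, -0.0, 103.2]
force: [0.3, 0.1, -1.8]
gripper_width: 91.2
t 8.9 pos [608.6 285.7 162.6] rot [179.8  -0.  103.2] w 91.2 F [ 0.3  0.1 -1.8]
tool shift cm [-32.22 -25.43  -0.12] rows 11.0
```

```bash
python3 -m inch '[{"x":-2.93,"y":-2.31,"z":0,"yaw":0,"gripper":1},{"x":-2.93,"y":-2.31,"z":0,"yaw":0,"gripper":1},{"x":-2.93,"y":-2.31,"z":0,"yaw":0,"gripper":1},{"x":-2.93,"y":-2.31,"z":0,"yaw":0,"gripper":1},{"x":-2.93,"y":-2.31,"z":0,"yaw":0,"gripper":1},{"x":-2.93,"y":-2.31,"z":0,"yaw":0,"gripper":1},{"x":-2.93,"y":-2.31,"z":0,"yaw":0,"gripper":1},{"x":-2.93,"y":-2.31,"z":0,"yaw":0,"gripper":1},{"x":-2.93,"y":-2.31,"z":0,"yaw":0,"gripper":1},{"x":-2.93,"y":-2.31,"z":0,"yaw":0,"gripper":1},{"x":-2.93,"y":-2.31,"z":0,"yaw":0,"gripper":1},{"x":0,"y":0,"z":0,"yaw":0,"gripper":1}]'; python3 -m inch '[{"x":0,"y":0,"z":0,"yaw":0,"gripper":1},{"x":0,"y":0,"z":0,"yaw":0,"gripper":1}]'; python3 h.py 434.5 -86 33
python3 - <<'E'
from h import *
S=grab("scene"); print(proj([[434.5,-86,0],[434.5,-86,51],[608,285.5,4],[608,285.5,108]],S))
a=cv2.resize(S[0][90:260,160:360],(800,680))[80:]
cv2.imwrite("pics/v1.png",a[:,:,::-1])
E
```

```text
time_s: 9.92
ee_pos: [430.1, -90.2, 159.7]
ee_rot: [-179.7, -0.0, 102.9]
force: [-0.0, 0.2, -0.5]
gripper_width: 91.5
time_s: 10.08
ee_pos: [433.9, -85.9, 160.5]
ee_rot: [-179.9, -0.1, 103.2]
force: [0.5, -0.1, 0.1]
gripper_width: 91.0
t 10.1 pos [433.9 -85.9 160.5] rot [-1.799e+02 -1.000e-01  1.032e+02] w 91.0 F [ 0.5 -0.1  0.1]
tool shift cm [-0.04  0.08 12.75] rows 4.0 
[[329.06742459 242.00962194]
 [329.50681657 219.19175715]
 [216.53279125 183.89122834]
 [213.51164125 144.85958447]]
```

View pics/v1.png

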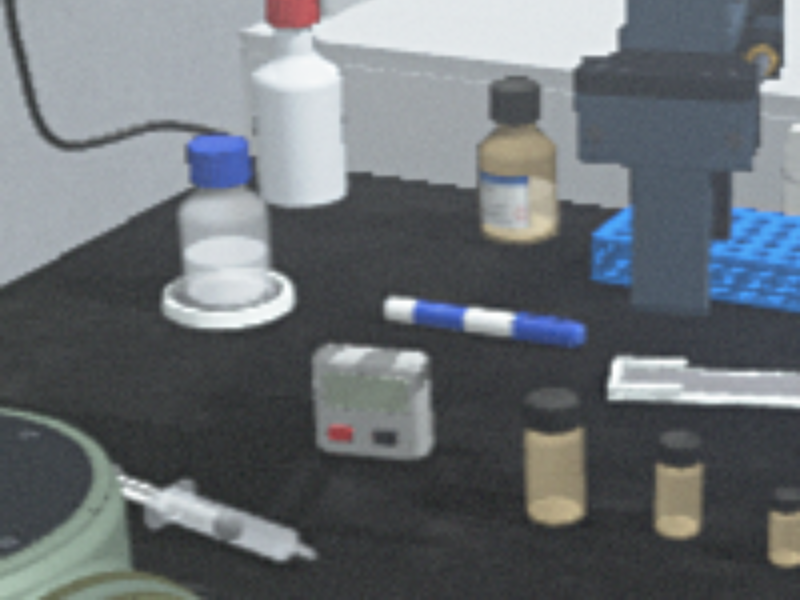

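```bash
python3 -m inch '[{"x":-0.05,"y":0.05,"z":2,"yaw":0,"gripper":1},{"x":0,"y":0,"z":3,"yaw":0,"gripper":1},{"x":0,"y":0,"z":3,"yaw":0,"gripper":1},{"x":0,"y":0,"z":2.5,"yaw":0,"gripper":1},{"x":0,"y":0,"z":1.5,"yaw":0,"gripper":1},{"x":0,"y":0,"z":0.65,"yaw":0,"gripper":1},{"x":0,"y":0,"z":0,"yaw":0,"gripper":1},{"x":0,"y":0,"z":0,"yaw":0,"gripper":0.3},{"x":0,"y":0,"z":0,"yaw":0,"gripper":0},{"x":0,"y":0,"z":0,"yaw":0,"gripper":-0.2},{"x":0,"y":0,"z":0,"yaw":0,"gripper":-0.3},{"x":0,"y":0,"z":0,"yaw":0,"gripper":-0.4}]' 10;  python3 -m inch '[{"x":0,"y":0,"z":0,"yaw":0,"gripper":-0.5},{"x":0,"y":0,"z":0,"yaw":0,"gripper":-0.6},{"x":0,"y":0,"z":0,"yaw":0,"gripper":-1},{"x":0,"y":0,"z":0,"yaw":0,"gripper":-1},{"x":0,"y":0,"z":0,"yaw":0,"gripper":-1},{"x":0,"y":0,"z":0,"yaw":0,"gripper":-1}]';python3 h.py 607 -244 80
```

```text
time_s: 11.13
ee_pos: [435.3, -86.8, 35.7]
ee_rot: [179.9, 0.0, 103.2]
force: [0.5, 0.1, 0.1]
gripper_width: 60.8
time_s: 11.63
ee_pos: [434.8, -86.7, 34.9]
ee_rot: [-180.0, 0.0, 103.2]
force: [0.2, -0.6, -0.0]
gripper_width: 23.0
t 11.6 pos [434.8 -86.7  34.9] rot [-180.     0.   103.2] w 23.0 F [ 0.2 -0.6 -0. ]
tool shift cm [-19.25  13.17  -4.51] rows 6.0
```

```bash
python3 -m inch '[{"x":0,"y":0,"z":-1,"yaw":0,"gripper":-1},{"x":0,"y":0,"z":-2,"yaw":0,"gripper":-1},{"x":0,"y":0,"z":-2,"yaw":0,"gripper":-1},{"x":-1,"y":0.7,"z":0,"yaw":0,"gripper":-1},{"x":-2.5,"y":1.7,"z":0,"yaw":0,"gripper":-1},{"x":-3.2,"y":2.2,"z":0,"yaw":0,"gripper":-1},{"x":-3.2,"y":2.2,"z":0,"yaw":0,"gripper":-1},{"x":-3.2,"y":2.2,"z":0,"yaw":0,"gripper":-1},{"x":-3,"y":2,"z":0,"yaw":0,"gripper":-1},{"x":-2.1,"y":1.4,"z":0,"yaw":0,"gripper":-1},{"x":-1,"y":0.77,"z":0,"yaw":0,"gripper":-1},{"x":0,"y":0,"z":0,"yaw":0,"gripper":-1}]'; python3 -m inch '[{"x":0,"y":0,"z":0,"yaw":0,"gripper":-1},{"x":0,"y":0,"z":0,"yaw":0,"gripper":-1}]';python3 h.py 607 -244 38.9
python3 - <<'E'
from h import *
S=grab("scene"); print(proj([[607,-244,10],[607,-244,50]],S))
cv2.imwrite("pics/v2.png",cv2.resize(S[0][150:270,330:490],(800,600))[:,:,::-1])
E
```

```text
time_s: 12.63
ee_pos: [609.1, -246.0, 83.4]
ee_rot: [179.9, 0.1, 103.1]
force: [1.3, 0.6, 0.3]
gripper_width: 22.8
time_s: 12.8
ee_pos: [605.7, -242.8, 84.0]
ee_rot: [-179.9, -0.1, 103.2]
force: [-0.0, -0.5, 0.5]
gripper_width: 23.0
t 12.8 pos [ 605.7 -242.8   84. ] rot [-1.799e+02 -1.000e-01  1.032e+02] w 23.0 F [-0.  -0.5  0.5]
tool shift cm [-0.15  0.11  4.51] rows 2.0 
[[424.0387725  216.32210573]
 [425.73922902 199.63215403]]
```

View pics/v2.png

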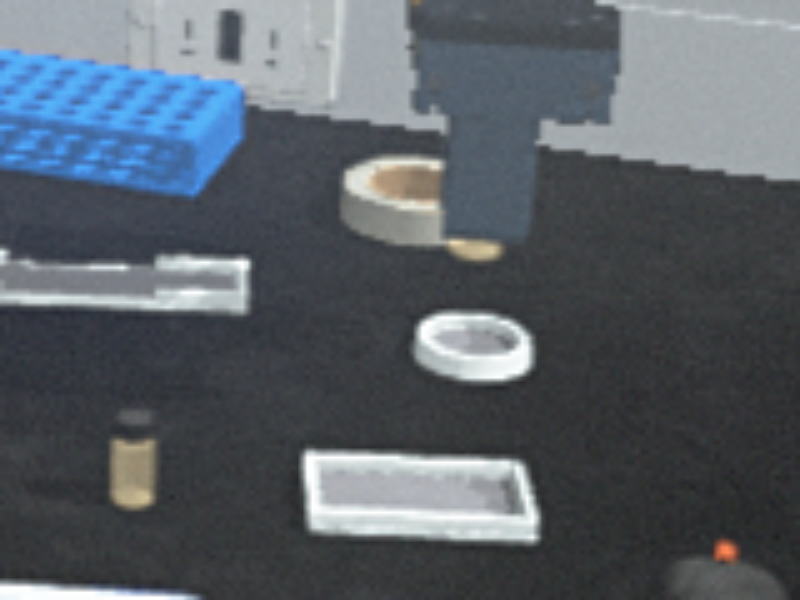

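```bash
python3 -m inch '[{"x":-0.25,"y":0.1,"z":1,"yaw":0,"gripper":-1},{"x":0,"y":0,"z":1.5,"yaw":0,"gripper":-1},{"x":0,"y":0,"z":1.2,"yaw":0,"gripper":-1},{"x":0,"y":0,"z":0.6,"yaw":0,"gripper":-1},{"x":0,"y":0,"z":0.2,"yaw":0,"gripper":-1},{"x":0,"y":0,"z":0,"yaw":0,"gripper":-1},{"x":0,"y":0,"z":0,"yaw":0,"gripper":-1}]'; python3 h.py 607 -244 38.9
```

```text
time_s: 13.43
ee_pos: [608.8, -245.8, 40.2]
ee_rot: [180.0, 0.0, 103.2]
force: [0.1, -0.5, -0.1]
gripper_width: 23.0
t 13.4 pos [ 608.8 -245.8   40.2] rot [180.    0.  103.2] w 23.0 F [ 0.1 -0.5 -0.1]
tool shift cm [ 0.21 -0.14  0.13] rows 1.0
```

```bash
python3 -m inch '[{"x":0.1,"y":-0.15,"z":0.1,"yaw":0,"gripper":-1},{"x":0,"y":0,"z":0.05,"yaw":0,"gripper":-1},{"x":0,"y":0,"z":0,"yaw":0,"gripper":-1},{"x":0,"y":0,"z":0,"yaw":0,"gripper":-1}]'; python3 -m inch '[{"x":0,"y":0,"z":0.1,"yaw":0,"gripper":-1},{"x":0,"y":0,"z":0,"yaw":0,"gripper":-1},{"x":0,"y":0,"z":0,"yaw":0,"gripper":-1}]'
```

```text
time_s: 13.77
ee_pos: [606.9, -245.1, 38.8]
ee_rot: [180.0, 0.0, 103.2]
force: [-0.4, -1.2, 1.9]
gripper_width: 22.7
time_s: 14.02
ee_pos: [606.9, -245.2, 38.7]
ee_rot: [180.0, 0.0, 103.2]
force: [-2.0, 1.4, 6.6]
gripper_width: 22.8
```

```bash
python3 -m inch '[{"x":0,"y":0,"z":-0.1,"yaw":0,"gripper":-0.4},{"x":0,"y":0,"z":0,"yaw":0,"gripper":0},{"x":0,"y":0,"z":0,"yaw":0,"gripper":0.2},{"x":0,"y":0,"z":0,"yaw":0,"gripper":0.3},{"x":0,"y":0,"z":0,"yaw":0,"gripper":0.3},{"x":0,"y":0,"z":-2,"yaw":0,"gripper":0.3},{"x":0,"y":0,"z":-3,"yaw":0,"gripper":0.5},{"x":0,"y":0,"z":-3,"yaw":0,"gripper":1},{"x":0,"y":0,"z":-2,"yaw":0,"gripper":1},{"x":0,"y":0,"z":0,"yaw":0,"gripper":1},{"x":0,"y":0,"z":0,"yaw":0,"gripper":1}]'; python3 h.py 454 95 138
python3 - <<'E'
from h import *
S=grab("scene"); T=grab("top");p=proj([606,-245,30],T)[0].astype(int); print(p)
a=cv2.resize(S[0][190:250,390:460],(466,400)); b=cv2.resize(T[0][p[1]-25:p[1]+25,p[0]-20:p[0]+20],(320,400))
cv2.imwrite("pics/v3.png",np.hstack([a,b])[:,:,::-1])
E
```

```text
time_s: 14.93
ee_pos: [607.3, -245.3, 139.6]
ee_rot: [179.9, 0.1, 103.2]
force: [-0.8, 0.5, 0.1]
gripper_width: 89.3
t 14.9 pos [ 607.3 -245.3  139.6] rot [1.799e+02 1.000e-01 1.032e+02] w 89.3 F [-0.8  0.5  0.1]
tool shift cm [36.63 -7.15  0.08] rows 10.0 
[427 199]
```

View pics/v3.png

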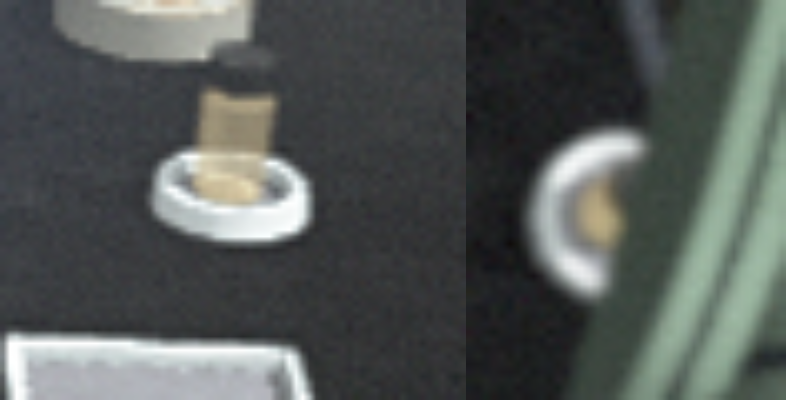

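```bash
python3 -m inch '[{"x":3.33,"y":-0.65,"z":0,"yaw":0,"gripper":1},{"x":3.33,"y":-0.65,"z":0,"yaw":0,"gripper":1},{"x":3.33,"y":-0.65,"z":0,"yaw":0,"gripper":1},{"x":3.33,"y":-0.65,"z":0,"yaw":0,"gripper":1},{"x":3.33,"y":-0.65,"z":0,"yaw":0,"gripper":1},{"x":3.33,"y":-0.65,"z":0,"yaw":0,"gripper":1},{"x":3.33,"y":-0.65,"z":0,"yaw":0,"gripper":1},{"x":3.33,"y":-0.65,"z":0,"yaw":0,"gripper":1},{"x":3.33,"y":-0.65,"z":0,"yaw":0,"gripper":1},{"x":3.33,"y":-0.65,"z":0,"yaw":0,"gripper":1},{"x":3.33,"y":-0.65,"z":0,"yaw":0,"gripper":1},{"x":0,"y":0,"z":0,"yaw":0,"gripper":1}]'; python3 -m inch '[{"x":0,"y":0,"z":0,"yaw":0,"gripper":1},{"x":0,"y":0,"z":0,"yaw":0,"gripper":1}]'; python3 h.py 455 95 38 103.5
```

```text
time_s: 16.03
ee_pos: [449.7, 98.8, 136.8]
ee_rot: [-179.7, -0.1, 103.4]
force: [0.1, -0.5, -0.2]
gripper_width: 90.7
time_s: 16.2
ee_pos: [453.2, 95.0, 137.6]
ee_rot: [-179.9, 0.0, 103.2]
force: [0.3, -0.2, 0.4]
gripper_width: 90.8
t 16.2 pos [453.2  95.  137.6] rot [-179.9    0.   103.2] w 90.8 F [ 0.3 -0.2  0.4]
tool shift cm [-0.03  0.19  9.96] rows 3.0 yaw units -0.05
```

```bash
python3 -m inch '[{"x":0,"y":0.1,"z":2,"yaw":0,"gripper":1},{"x":0,"y":0,"z":3,"yaw":0,"gripper":1},{"x":0,"y":0,"z":3,"yaw":0,"gripper":1},{"x":0,"y":0,"z":1.5,"yaw":0,"gripper":1},{"x":0,"y":0,"z":0.4,"yaw":0,"gripper":1},{"x":0,"y":0,"z":0,"yaw":0,"gripper":1},{"x":0,"y":0,"z":0,"yaw":0,"gripper":0.3},{"x":0,"y":0,"z":0,"yaw":0,"gripper":0},{"x":0,"y":0,"z":0,"yaw":0,"gripper":-0.2},{"x":0,"y":0,"z":0,"yaw":0,"gripper":-0.3},{"x":0,"y":0,"z":0,"yaw":0,"gripper":-0.4},{"x":0,"y":0,"z":0,"yaw":0,"gripper":-0.5}]' 12;  python3 -m inch '[{"x":0,"y":0,"z":0,"yaw":0,"gripper":-0.6},{"x":0,"y":0,"z":0,"yaw":0,"gripper":-1},{"x":0,"y":0,"z":0,"yaw":0,"gripper":-1},{"x":0,"y":0,"z":0,"yaw":0,"gripper":-1},{"x":0,"y":0,"z":0,"yaw":0,"gripper":-1},{"x":0,"y":0,"z":0,"yaw":0,"gripper":-1}]';python3 h.py 463 -250 118 106.8
```

```text
time_s: 17.2
ee_pos: [454.7, 95.6, 39.9]
ee_rot: [179.9, 0.0, 103.2]
force: [-0.4, -0.5, -0.3]
gripper_width: 54.1
time_s: 17.7
ee_pos: [454.3, 95.4, 39.4]
ee_rot: [-180.0, 0.0, 103.2]
force: [-0.7, -0.2, -0.2]
gripper_width: 22.0
t 17.7 pos [454.3  95.4  39.4] rot [-180.     0.   103.2] w 22.0 F [-0.7 -0.2 -0.2]
tool shift cm [-33.83  -7.05  -7.86] rows 9.0 yaw units -0.72
```

```bash
python3 -m inch '[{"x":0,"y":0,"z":-1,"yaw":0,"gripper":-1},{"x":0,"y":0,"z":-2,"yaw":0,"gripper":-1},{"x":0,"y":0,"z":-3,"yaw":-0.3,"gripper":-1},{"x":0,"y":0,"z":-2.5,"yaw":-0.4,"gripper":-1},{"x":0,"y":0,"z":-1.5,"yaw":0,"gripper":-1},{"x":0,"y":0,"z":0,"yaw":0,"gripper":-1},{"x":0,"y":0,"z":0,"yaw":0,"gripper":-1}]';python3 h.py 463 -250 139 106.8
```

```text
time_s: 18.28
ee_pos: [454.6, 95.5, 139.6]
ee_rot: [179.9, 0.0, 106.7]
force: [-0.9, 0.3, -0.9]
gripper_width: 22.1
t 18.3 pos [454.6  95.5 139.6] rot [179.9   0.  106.7] w 22.1 F [-0.9  0.3 -0.9]
tool shift cm [-33.33  -9.12   0.05] rows 9.0 yaw units -0.02
```

```bash
python3 -m inch '[{"x":-1.3,"y":-0.36,"z":0,"yaw":0,"gripper":-1},{"x":-2.5,"y":-0.68,"z":0,"yaw":0,"gripper":-1},{"x":-3.5,"y":-0.96,"z":0,"yaw":0,"gripper":-1},{"x":-3.5,"y":-0.96,"z":0,"yaw":0,"gripper":-1},{"x":-3.5,"y":-0.96,"z":0,"yaw":0,"gripper":-1},{"x":-3.5,"y":-0.96,"z":0,"yaw":0,"gripper":-1},{"x":-3.5,"y":-0.96,"z":0,"yaw":0,"gripper":-1},{"x":-3.5,"y":-0.96,"z":0,"yaw":0,"gripper":-1},{"x":-3.5,"y":-0.96,"z":0,"yaw":0,"gripper":-1},{"x":-2.5,"y":-0.68,"z":0,"yaw":0,"gripper":-1},{"x":-1.7,"y":-0.46,"z":0,"yaw":0,"gripper":-1},{"x":-0.8,"y":-0.22,"z":0,"yaw":0,"gripper":-1}]'; python3 -m inch '[{"x":0,"y":0,"z":2,"yaw":0,"gripper":-1},{"x":0,"y":0,"z":2,"yaw":0,"gripper":-1},{"x":0,"y":0,"z":1.5,"yaw":0,"gripper":-1},{"x":0,"y":0,"z":0,"yaw":0,"gripper":-1},{"x":0,"y":0,"z":0,"yaw":0,"gripper":-1}]';python3 h.py 463 -250 43.4 106.8
python3 - <<'E'
from h import *
S=grab("scene"); T=grab("top");p=proj([463,-250,10],T)[0].astype(int); print(p,proj([[463,-250,10],[463,-250,45]],S))
a=cv2.resize(S[0][190:270,375:455],(400,400)); b=cv2.resize(T[0][p[1]-30:p[1]+30,p[0]-30:p[0]+30],(400,400))
cv2.imwrite("pics/t1.png",np.hstack([a,b])[:,:,::-1])
E
```

```text
time_s: 19.28
ee_pos: [461.9, -251.6, 137.3]
ee_rot: [-179.9, -0.1, 106.6]
force: [-0.0, 0.4, -1.1]
gripper_width: 22.0
time_s: 19.7
ee_pos: [461.8, -248.6, 83.0]
ee_rot: [-179.8, -0.2, 106.7]
force: [-0.0, -0.1, -0.1]
gripper_width: 21.9
t 19.7 pos [ 461.8 -248.6   83. ] rot [-179.8   -0.2  106.7] w 21.9 F [-0.  -0.1 -0.1]
tool shift cm [-0.18  0.08  3.96] rows 1.0 yaw units -0.01
[431 260] [[413.34882771 246.42198645]
 [414.87451343 230.36848771]]
```

View pics/t1.png

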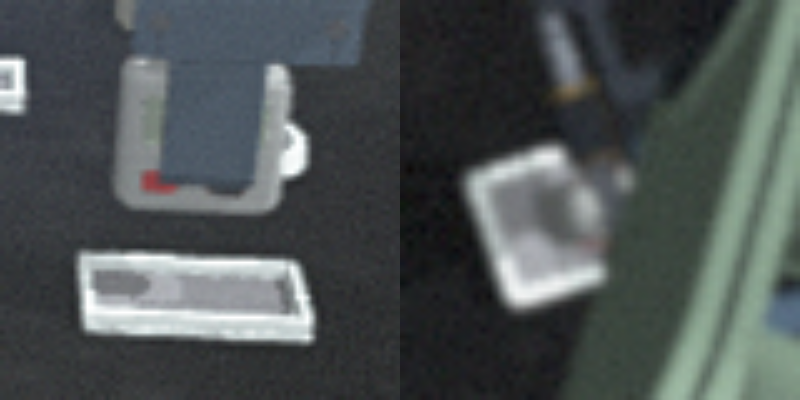

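```bash
python3 -m inch '[{"x":-0.25,"y":0.1,"z":1,"yaw":0,"gripper":-1},{"x":0,"y":0,"z":1.3,"yaw":0,"gripper":-1},{"x":0,"y":0,"z":1,"yaw":0,"gripper":-1},{"x":0,"y":0,"z":0.4,"yaw":0,"gripper":-1},{"x":0,"y":0,"z":0.1,"yaw":0,"gripper":-1},{"x":0,"y":0,"z":0,"yaw":0,"gripper":-1},{"x":0,"y":0,"z":0,"yaw":0,"gripper":-1}]'; python3 h.py 463 -251 43.4
```

```text
time_s: 20.38
ee_pos: [464.9, -252.0, 46.8]
ee_rot: [180.0, 0.0, 106.7]
force: [-0.5, 0.5, -0.2]
gripper_width: 22.0
t 20.4 pos [ 464.9 -252.    46.8] rot [180.    0.  106.7] w 22.0 F [-0.5  0.5 -0.2]
tool shift cm [ 0.15 -0.15  0.34] rows 1.0
```

```bash
python3 -m inch '[{"x":0,"y":-0.15,"z":0.15,"yaw":0,"gripper":-1},{"x":0,"y":0,"z":0.15,"yaw":0,"gripper":-1},{"x":0,"y":0,"z":0.05,"yaw":0,"gripper":-1},{"x":0,"y":0,"z":0,"yaw":0,"gripper":-1},{"x":0,"y":0,"z":0,"yaw":0,"gripper":-1}]'; python3 h.py 463 -251 43.4
```

```text
time_s: 20.8
ee_pos: [463.1, -252.4, 43.4]
ee_rot: [180.0, 0.0, 106.7]
force: [-1.7, -0.1, 2.8]
gripper_width: 22.4
t 20.8 pos [ 463.1 -252.4   43.4] rot [180.    0.  106.7] w 22.4 F [-1.7 -0.1  2.8]
tool shift cm [ 0.13  0.03 -0.  ] rows 1.0
```

```bash
python3 -m inch '[{"x":0,"y":0,"z":0,"yaw":0,"gripper":-0.4},{"x":0,"y":0,"z":0,"yaw":0,"gripper":0},{"x":0,"y":0,"z":0,"yaw":0,"gripper":0.3},{"x":0,"y":0,"z":0,"yaw":0,"gripper":0.3},{"x":0,"y":0,"z":0,"yaw":0,"gripper":0.3},{"x":0,"y":0,"z":-2,"yaw":0,"gripper":0.3},{"x":0,"y":0,"z":-3,"yaw":0,"gripper":0.3},{"x":0,"y":0,"z":-3,"yaw":0.9,"gripper":0.3},{"x":0,"y":0,"z":-2,"yaw":1,"gripper":0.3},{"x":0,"y":0,"z":-1,"yaw":0.84,"gripper":0.3},{"x":0,"y":0,"z":0,"yaw":0,"gripper":0.3},{"x":0,"y":0,"z":0,"yaw":0,"gripper":0.3}]'; python3 h.py 625.5 114.5 152 93
```

```text
time_s: 21.8
ee_pos: [463.1, -252.2, 153.1]
ee_rot: [180.0, 0.0, 93.1]
force: [-0.3, 0.2, -1.1]
gripper_width: 59.2
t 21.8 pos [ 463.1 -252.2  153.1] rot [180.    0.   93.1] w 59.2 F [-0.3  0.2 -1.1]
tool shift cm [35.74 18.21  0.1 ] rows 10.0 yaw units 0.02
```

```bash
python3 -m inch '[{"x":3.25,"y":1.65,"z":0,"yaw":0,"gripper":0.3},{"x":3.25,"y":1.65,"z":0,"yaw":0,"gripper":0.3},{"x":3.25,"y":1.65,"z":0,"yaw":0,"gripper":0.3},{"x":3.25,"y":1.65,"z":0,"yaw":0,"gripper":0.3},{"x":3.25,"y":1.65,"z":0,"yaw":0,"gripper":0.3},{"x":3.25,"y":1.65,"z":0,"yaw":0,"gripper":0.3},{"x":3.25,"y":1.65,"z":0,"yaw":0,"gripper":0.3},{"x":3.25,"y":1.65,"z":0,"yaw":0,"gripper":0.3},{"x":3.25,"y":1.65,"z":0,"yaw":0,"gripper":0.3},{"x":3.25,"y":1.65,"z":0,"yaw":0,"gripper":0.3},{"x":3.25,"y":1.7,"z":0,"yaw":0,"gripper":0.3},{"x":0,"y":0,"z":0,"yaw":0,"gripper":0.3}]'; python3 -m inch '[{"x":0,"y":0,"z":3,"yaw":0,"gripper":0.3},{"x":0,"y":0,"z":3,"yaw":0,"gripper":0.3},{"x":0,"y":0,"z":2,"yaw":0,"gripper":0.3},{"x":0,"y":0,"z":0,"yaw":0,"gripper":0.3},{"x":0,"y":0,"z":0,"yaw":0,"gripper":0.3}]'; python3 h.py 625.5 114.5 24 93
python3 - <<'E'
from h import *
S=grab("scene"); T=grab("top");print(proj([[625.5,114.5,10],[463,-251,10]],S))
a=cv2.resize(S[0][140:260,230:330],(400,480)); b=cv2.resize(S[0][190:270,375:455],(400,400)); b=np.vstack([b,0*b[:80]])
cv2.imwrite("pics/m1.png",np.hstack([a,b])[:,:,::-1])
E
```

```text
time_s: 22.8
ee_pos: [627.7, 120.1, 150.6]
ee_rot: [-180.0, -0.1, 93.4]
force: [0.7, 0.7, 1.0]
gripper_width: 59.5
time_s: 23.22
ee_pos: [624.7, 113.8, 70.9]
ee_rot: [-179.7, 0.0, 93.0]
force: [0.4, -0.0, 0.3]
gripper_width: 59.5
t 23.2 pos [624.7 113.8  70.9] rot [-179.7    0.    93. ] w 59.5 F [ 0.4 -0.   0.3]
tool shift cm [0.07 0.1  4.68] rows 2.0 yaw units 0.01
[[279.9690277  189.19901905]
 [413.86017598 246.51776892]]
```

View pics/m1.png

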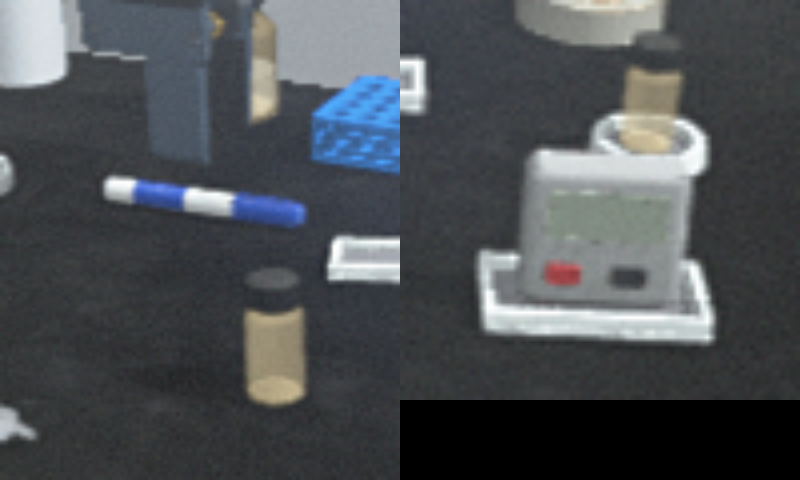

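```bash
python3 -m inch '[{"x":0.05,"y":0.1,"z":1.5,"yaw":0,"gripper":0.3},{"x":0,"y":0,"z":1.5,"yaw":0,"gripper":0.3},{"x":0,"y":0,"z":1,"yaw":0,"gripper":0.3},{"x":0,"y":0,"z":0.4,"yaw":0,"gripper":0.3},{"x":0,"y":0,"z":0,"yaw":0,"gripper":0.3},{"x":0,"y":0,"z":0,"yaw":0,"gripper":0.3},{"x":0,"y":0,"z":0,"yaw":0,"gripper":0.3}]'; python3 h.py 625.5 114.5 24 93
```

```text
time_s: 23.9
ee_pos: [627.9, 114.9, 30.0]
ee_rot: [179.9, -0.0, 93.0]
force: [0.0, 0.3, 0.5]
gripper_width: 59.1
t 23.9 pos [627.9 114.9  30. ] rot [179.9  -0.   93. ] w 59.1 F [0.  0.3 0.5]
tool shift cm [-0.03 -0.24  0.6 ] rows 1.0 yaw units -0.00
```

```bash
python3 -m inch '[{"x":0,"y":-0.1,"z":0.3,"yaw":0,"gripper":0.3},{"x":0,"y":0,"z":0.2,"yaw":0,"gripper":0.3},{"x":0,"y":0,"z":0,"yaw":0,"gripper":0},{"x":0,"y":0,"z":0,"yaw":0,"gripper":-0.3},{"x":0,"y":0,"z":0,"yaw":0,"gripper":-0.5},{"x":0,"y":0,"z":0,"yaw":0,"gripper":-0.6},{"x":0,"y":0,"z":0,"yaw":0,"gripper":-1},{"x":0,"y":0,"z":0,"yaw":0,"gripper":-1},{"x":0,"y":0,"z":0,"yaw":0,"gripper":-1},{"x":0,"y":0,"z":0,"yaw":0,"gripper":-1},{"x":0,"y":0,"z":0,"yaw":0,"gripper":-1},{"x":0,"y":0,"z":0,"yaw":0,"gripper":-1}]' 10; python3 h.py 607 -63 80 106.9
```

```text
time_s: 24.9
ee_pos: [626.1, 114.8, 24.0]
ee_rot: [180.0, 0.0, 93.0]
force: [0.1, 0.0, 0.3]
gripper_width: 16.3
t 24.9 pos [626.1 114.8  24. ] rot [180.   0.  93.] w 16.3 F [0.1 0.  0.3]
tool shift cm [-17.65  -2.84  -5.6 ] rows 5.0 yaw units -2.78
```

```bash
python3 -m inch '[{"x":0,"y":0,"z":-1,"yaw":0,"gripper":-1},{"x":0,"y":0,"z":-2,"yaw":0,"gripper":-1},{"x":0,"y":0,"z":-2,"yaw":-0.5,"gripper":-1},{"x":0,"y":0,"z":-1,"yaw":-0.8,"gripper":-1},{"x":0,"y":0,"z":0,"yaw":-0.9,"gripper":-1},{"x":0,"y":0,"z":0,"yaw":-0.58,"gripper":-1},{"x":0,"y":0,"z":0,"yaw":0,"gripper":-1},{"x":0,"y":0,"z":0,"yaw":0,"gripper":-1}]'; python3 h.py 607 -64 84 106.9
```

```text
time_s: 25.57
ee_pos: [626.2, 114.8, 84.5]
ee_rot: [180.0, 0.0, 106.8]
force: [-0.1, -0.6, 0.0]
gripper_width: 16.3
t 25.6 pos [626.2 114.8  84.5] rot [180.    0.  106.8] w 16.3 F [-0.1 -0.6  0. ]
tool shift cm [-16.56  -7.01   0.05] rows 5.0 yaw units -0.02
```

```bash
python3 -m inch '[{"x":-0.8,"y":-0.34,"z":0,"yaw":0,"gripper":-1},{"x":-2,"y":-0.85,"z":0,"yaw":0,"gripper":-1},{"x":-3,"y":-1.27,"z":0,"yaw":0,"gripper":-1},{"x":-3,"y":-1.27,"z":0,"yaw":0,"gripper":-1},{"x":-3,"y":-1.27,"z":0,"yaw":0,"gripper":-1},{"x":-2.5,"y":-1.06,"z":0,"yaw":0,"gripper":-1},{"x":-1.5,"y":-0.63,"z":0,"yaw":0,"gripper":-1},{"x":-0.76,"y":-0.32,"z":0,"yaw":0,"gripper":-1},{"x":0,"y":0,"z":2,"yaw":0,"gripper":-1},{"x":0,"y":0,"z":1,"yaw":0,"gripper":-1},{"x":0,"y":0,"z":0,"yaw":0,"gripper":-1},{"x":0,"y":0,"z":0,"yaw":0,"gripper":-1}]'; python3 h.py 607 -64 28 106.9
python3 - <<'E'
from h import *
S=grab("scene"); T=grab("top");p=proj([607,-64,10],T)[0].astype(int); print(p,proj([[607,-64,10],[607,-64,32]],S))
a=cv2.resize(S[0][155:235,290:400],(660,480)); 
b=cv2.resize(T[0][p[1]-25:p[1]+25,p[0]-45:p[0]+10],(132,120)); a[:120,:132]=b
cv2.imwrite("pics/m2.png",a[:,:,::-1])
E
```

```text
time_s: 26.57
ee_pos: [606.6, -63.4, 53.2]
ee_rot: [-179.9, -0.1, 106.9]
force: [0.7, 0.0, -0.6]
gripper_width: 15.9
t 26.6 pos [606.6 -63.4  53.2] rot [-1.799e+02 -1.000e-01  1.069e+02] w 15.9 F [ 0.7  0.  -0.6]
tool shift cm [-0.07  0.03  2.52] rows 1.0 yaw units 0.01
[351 201] [[346.23525255 203.4173317 ]
 [346.52768313 194.67790206]]
```

View pics/m2.png

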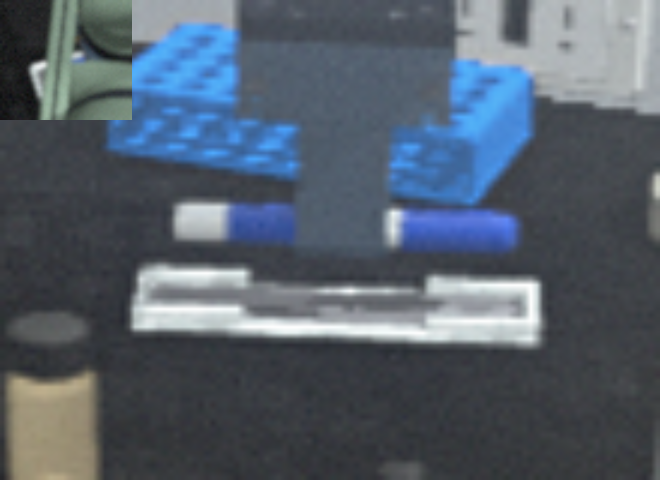

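```bash
python3 -m inch '[{"x":0.15,"y":0,"z":1,"yaw":0,"gripper":-1},{"x":0,"y":0,"z":0.9,"yaw":0,"gripper":-1},{"x":0,"y":0,"z":0.3,"yaw":0,"gripper":-1},{"x":0,"y":0,"z":0,"yaw":0,"gripper":-1},{"x":0,"y":0,"z":0,"yaw":0,"gripper":-1},{"x":0,"y":0,"z":0,"yaw":0,"gripper":-1}]'; python3 h.py 607 -62 28 106.9
```

```text
time_s: 27.17
ee_pos: [606.9, -62.6, 32.0]
ee_rot: [180.0, 0.0, 106.9]
force: [0.2, 1.0, -0.5]
gripper_width: 16.7
t 27.2 pos [606.9 -62.6  32. ] rot [180.    0.  106.9] w 16.7 F [ 0.2  1.  -0.5]
tool shift cm [0.06 0.02 0.4 ] rows 1.0 yaw units -0.00
```

```bash
python3 -m inch '[{"x":0,"y":0,"z":0.2,"yaw":0,"gripper":-1},{"x":0,"y":0,"z":0.2,"yaw":0,"gripper":-1},{"x":0,"y":0,"z":0.05,"yaw":0,"gripper":-1},{"x":0,"y":0,"z":0,"yaw":0,"gripper":-1},{"x":0,"y":0,"z":0,"yaw":0,"gripper":-1}]'; python3 h.py 607 -62 28 106.9
```

```text
time_s: 27.58
ee_pos: [607.0, -62.7, 27.9]
ee_rot: [180.0, 0.0, 106.9]
force: [-1.2, 0.0, 4.3]
gripper_width: 16.1
t 27.6 pos [607.  -62.7  27.9] rot [180.    0.  106.9] w 16.1 F [-1.2  0.   4.3]
tool shift cm [ 0.07  0.02 -0.01] rows 1.0 yaw units -0.00
```

```bash
python3 -m inch '[{"x":0,"y":0,"z":0,"yaw":0,"gripper":-0.5},{"x":0,"y":0,"z":0,"yaw":0,"gripper":-0.2},{"x":0,"y":0,"z":0,"yaw":0,"gripper":0},{"x":0,"y":0,"z":0,"yaw":0,"gripper":0},{"x":0,"y":0,"z":0,"yaw":0,"gripper":0},{"x":0,"y":0,"z":-2,"yaw":0,"gripper":0},{"x":0,"y":0,"z":-3,"yaw":0,"gripper":0},{"x":0,"y":0,"z":-3,"yaw":0,"gripper":0},{"x":0,"y":0,"z":-3,"yaw":0,"gripper":0},{"x":0,"y":0,"z":-2,"yaw":0,"gripper":0},{"x":0,"y":0,"z":-2,"yaw":0,"gripper":0},{"x":0,"y":0,"z":0,"yaw":0,"gripper":0}]'; python3 -m inch '[{"x":0,"y":-3,"z":0,"yaw":0,"gripper":0},{"x":0,"y":-4,"z":0,"yaw":0,"gripper":0},{"x":0,"y":-4,"z":0,"yaw":0,"gripper":0},{"x":-3.5,"y":0,"z":0,"yaw":0,"gripper":0},{"x":-3.5,"y":0,"z":0,"yaw":0,"gripper":0},{"x":-3.5,"y":0,"z":0,"yaw":0,"gripper":0},{"x":-3.5,"y":0,"z":0,"yaw":0,"gripper":0},{"x":-3.5,"y":-2,"z":0,"yaw":0,"gripper":0},{"x":-3.5,"y":-2,"z":0,"yaw":0,"gripper":0},{"x":0,"y":0,"z":0,"yaw":0,"gripper":0},{"x":0,"y":0,"z":0,"yaw":0,"gripper":0}]'
python3 - <<'E'
from h import *
S=grab("scene"); T=grab("top")
a=cv2.resize(S[0][120:270,170:470],(800,400)); b=cv2.resize(T[0][100:300,180:520],(340,200))
b2=cv2.resize(T[0][180:230,300:450],(460,200))
cv2.imwrite("pics/end.png",np.vstack([a,np.hstack([b,b2[:,:460]])])[:,:,::-1])
E
```

```text
time_s: 28.58
ee_pos: [609.0, -62.9, 182.1]
ee_rot: [179.5, 0.2, 106.9]
force: [1.4, -0.4, 0.1]
gripper_width: 45.9
time_s: 29.5
ee_pos: [523.1, -308.7, 175.9]
ee_rot: [-179.9, -0.1, 106.7]
force: [-0.1, 0.4, -0.2]
gripper_width: 45.3
```

View pics/end.png

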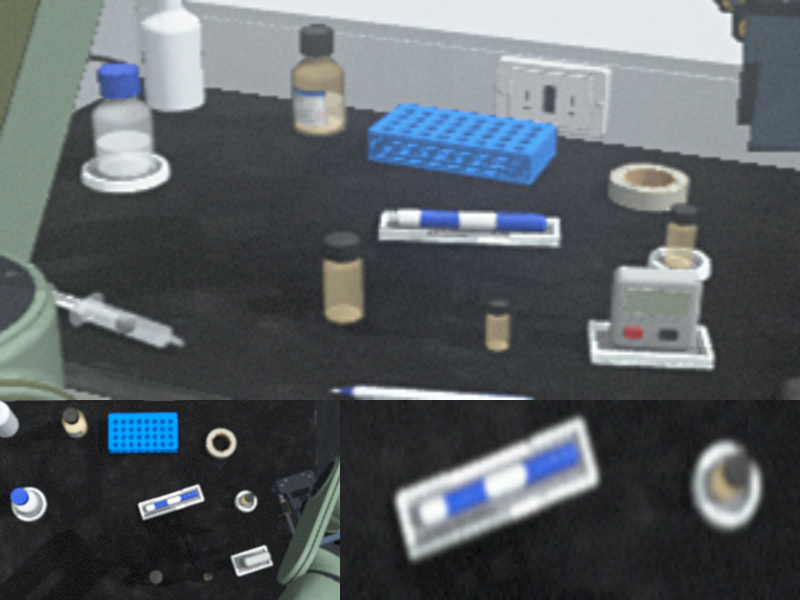

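All four sit in their trays (end picture: bottle at 125,150; vial at 680,245; timer at 652,310; marker at 470,222). The rack and tape look unmoved, and the arm is clear.

```bash
python3 -m inch '[{"x":0,"y":0,"z":0,"yaw":0,"gripper":0},{"x":0,"y":0,"z":0,"yaw":0,"gripper":0},{"x":0,"y":0,"z":0,"yaw":0,"gripper":0}]'; python3 -c "
from workcell import env; print(env.job_done())"
```

```text
time_s: 29.85
ee_pos: [524.6, -305.9, 177.5]
ee_rot: [180.0, -0.0, 107.0]
force: [-0.3, -0.4, -0.8]
gripper_width: 45.4
the job is handed in; nothing more can be done
None
```

I put the bottle, vial, timer and marker away in that order, each in its matching tray, and handed the job in at about 30 s.

**Seating:** each set-down met its pocket floor within about 1 mm of the expected height, with a contact force under 7 N.

**Last pictures (scene and top):** the bottle, vial and timer stand upright and the marker lies flat, all inside their pockets. The rack and tape look unmoved by eye. The arm is clear of everything.

**Disagreements:**
- The scene camera placed the trays about 1 px (around 2 mm) from where the top camera did. That is within the calibration, and I split the difference when placing.
- The two views of the timer differed by about 8 mm in x before the grasp. The jaws had room for that and gripped it cleanly.
- The first two move commands were refused because rows need all five keys. Nothing moved and no time passed.

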